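# Photograph the swollen tin

## Robot

A 6-joint arm with a two-finger parallel gripper is mounted at the origin on the work surface. World frame = base frame: x ahead of the robot, y to its left, z up, the work surface at z = 0. Lengths are in m, angles in rad, forces in N, time in s.
With the tool pointing down it reaches from about 0.35 to 0.775 m from the base axis. Payload 5.5 kg.
Tool frame: the origin (TCP) lies between the finger pads; the fingertips stand 11 mm ahead of it and the grasp point (between the pads) lies 8 mm behind it (tips_ahead is the distance from the TCP to the fingertips, in m); z points along the fingers, y is the line along which they close (so a half turn about z gives the same grasp; the last joint's range is limited). The gripper opens to 85 mm and grips with 20 to 120 N. Pads are 22 mm wide; open, the fingers measure 114 mm over their backs; the gripper's body (76 mm by 85 mm) begins 54 mm behind the grasp point. The pads swing forward as they close: fully open they stand 13 mm farther back than shut.
Start: joints at [1.037, 0.313, 0.046, 1.304, 0, 1.431], TCP at [0.221, 0.531, 0.242] pointing down, gripper open.
Joint ranges: [-2.76, 2.76], [-0.86, 1.69], [-1.03, 1.26], [-2.2, 2.34], [-1.47, 1.5], [-3.14, 3.14]. Speed limits (rad/s): [2.57, 2.57, 3.14, 3.14, 3.14, 3.14].

## Interface

Orientations are given as a unit quaternion [w, x, y, z].
In Python, from workcell import * gives the robot as it stands. The module is installed in compiled form; this text tells all that it offers.
- The arm moves only by the tool jog_arm, never from a script. Its argument "moves" is a list of rows, each an object with "fingers": the closure, from 0 (fully open) to 1 (shut); "slide": the shift along the tool's x, y, z in mm, a list of three; "angular": the turn, a rotation vector about the tool's x, y, z in degrees, a list of three. A call has 1 to 10 rows; each row is the pose to reach, as a shift and turn from the pose commanded when the call began, along the tool's axes at that moment; what a row does not reach only later rows make up. A row lasts 1/12 s, in which the tool goes at most 41.7 mm and 7.16 degrees, less where a joint would pass 70% of its speed; a pose out of reach is approached as far as the arm can. A call with a gripper value outside its range is refused whole. The fingers move at their own pace and stop on an object; "squeeze" is the grip in N (left out, the last holds). Time passes only in rows, so rows that repeat a pose let the fingers close. It gives the time, the measured TCP pose, the force, the opening and the grip force at its end, in the units of the state.
- get_state(): the state, without advancing time (a new reading comes with each control period).
- read_camera(name): name is "side" or "top" or "wrist"; returns a dict with "color" (480x640x3 uint8, red, green, blue), "fovy" (degrees; the focal length in pixels is half the picture's height over the tangent of half this angle, whatever the lens; pixels are square), "cx", "cy" (the principal point, pixels), "world_from_camera" (4x4, takes a point from camera to world coordinates); the wrist camera has in their place "tool_from_camera" (4x4, takes a point from camera to tool coordinates, whose origin is the TCP and whose axes are the flange's). Camera axes: x right, y down, z forward; pixel columns grow to the right and rows downward; lengths in m; the calibration is good to about 2 mm. The wrist camera is an equidistant fisheye: a pixel r from the principal point sees the ray r / f radians off the axis. A picture is of the moment at which its call begins: read the wrist's pose just before it. There is no depth.
- hand_in(): hands the job in; it is judged then, once.
Trained networks look in a picture, given as the dict that the camera call returned (one of the last four; its "shot" number tells which), for a name from the list of things; names that differ only in an ending like _2 or _b are one class to them, and where a whole thing is asked for, a point or a joint stands for the part that bears it (a point fixed in the world has none). Each returns a list of dicts, best first, with "p" (0 to 1); they miss things now and then, are a little off and sometimes report something else, mostly with a low value. They report only what shows in the picture. A call takes as long as a camera call.
- look_for(target, picture): "point" ([column, row] in pixels, amid what is visible of it).
- tip_of(target, picture): "point" ([column, row] in pixels: a listed point, or the origin of a listed thing).
The state is a dict: "clock": time; "joint_pos": joint angles; "qvel": joint speeds; "tau": joint torques, N m; "tcp_pos": TCP position; "orientation": TCP orientation; "wrist_force": force on the tool from outside, world axes, zero at the start; "ft_torque": the same for the moment, N m; "finger_gap": finger opening in m; "grip_force": force on a finger pad.
Only numpy, scipy, OpenCV 4.12 (cv2) and the standard library are available. Lean on these libraries where they do the work, as an engineer would, in place of code of your own. Each camera call takes 0.05 s, during which the arm holds its last target. There are 200 camera calls.

## Task

One of the three tins in the cardboard tray has a swollen base: press down on the rims of the tins, one after another, until one rocks under the finger, then set that tin down upright on the blue disc of the photo stand, wholly within the disc, and let go. With the tin there, take its picture with the red two-stage trigger: press it to its halfway stop, wait there for about a second, then press it fully down and let it come up again. Leave the steady tins standing in the tray, do not drop the tin, do not fire the trigger before the tin is on the disc, and do not disturb the other things on the table.

Things in the scene. Friction and masses are not known exactly. Their poses are not given: they have to be found in the camera images.
- tin_a_center (a point): One of three look-alike tins in the tray: steel with a white and orange band, 62 mm across, 34 mm tall, 0.12 to 0.22 kg, with a smooth slippery lid. The point is its centre, half-way up (17 mm above its underside); z points up. Exactly one of the three has a swollen base and rocks; they look the same from above, so find it by pressing.
- tin_b_center (a point): One of three look-alike tins in the tray: steel with a white and orange band, 62 mm across, 34 mm tall, 0.12 to 0.22 kg, with a smooth slippery lid. The point is its centre, half-way up (17 mm above its underside); z points up. Exactly one of the three has a swollen base and rocks; they look the same from above, so find it by pressing.
- tin_c_center (a point): One of three look-alike tins in the tray: steel with a white and orange band, 62 mm across, 34 mm tall, 0.12 to 0.22 kg, with a smooth slippery lid. The point is its centre, half-way up (17 mm above its underside); z points up. Exactly one of the three has a swollen base and rocks; they look the same from above, so find it by pressing.
- tin_a: The tin of this name; origin at the centre of its underside, z up. If it is the swollen one, it stands upright on a 10 mm wide bulge, a push of 3 to 5 N right at the lid's edge tips it by about 0.2 rad (the rim dips 3 to 4 mm) until its lower edge meets the floor, and it rights itself when let go. If not, it stands flat and a push does not move it.
- tin_b: The tin of this name; origin at the centre of its underside, z up. If it is the swollen one, it stands upright on a 10 mm wide bulge, a push of 3 to 5 N right at the lid's edge tips it by about 0.2 rad (the rim dips 3 to 4 mm) until its lower edge meets the floor, and it rights itself when let go. If not, it stands flat and a push does not move it.
- tin_c: The tin of this name; origin at the centre of its underside, z up. If it is the swollen one, it stands upright on a 10 mm wide bulge, a push of 3 to 5 N right at the lid's edge tips it by about 0.2 rad (the rim dips 3 to 4 mm) until its lower edge meets the floor, and it rights itself when let go. If not, it stands flat and a push does not move it.
- tray: Shallow open cardboard tray fixed to the table, 150 mm (its x) by 340 mm (its y), 16 mm high, walls and floor 4 mm thick. Origin at the centre of its underside. The tins stand in a row along its y axis, about 100 mm apart.
- pad_top (a point): Centre of the top face of the blue disc (90 mm across, 15 mm above the table) on the fixed photo stand. x, y as stand; z points up.
- stand: Fixed photo stand; origin under the disc's centre. Grey base plate 12 mm thick, reaching 75 mm either way along x, 65 mm to -y and 190 mm to +y. 165 mm to +y stands a post with a camera, 110 mm wide along x, about 120 to 215 mm above the table; its lens reaches to about 115 mm from the disc's centre: keep a wide gripper's long side along x.
- button_top (a point): Centre of the top of the red round trigger button (28 mm across), 46 mm above the table when up, on a fixed grey box 70 by 70 mm and 28 mm high with a 3 mm black collar. It is pressed straight down.
- half_press (a joint): First stage of the trigger, in m: 0 up, 0.005 at the halfway stop. It needs 1.5 N to start and 3 N to reach the stop.
- full_press (a joint): Second stage of the trigger, in m: 0 until the halfway stop is pushed through, 0.005 fully down. At the halfway stop the button resists firmly until the push exceeds 9 N; 11.5 N brings it fully down (10 mm below its up position). It springs back when let go.
- jar: Loose amber glass jar with a yellow lid, 62 mm across, 85 mm tall, 0.35 kg. Leave alone. Origin at the centre of its underside.
- can_tall: Loose tall can with a paper label, 74 mm across, 110 mm tall, 0.45 kg. Leave alone. Origin at the centre of its underside.
- can_wide: Loose wide can with a green label, 84 mm across, 70 mm tall, 0.5 kg. Leave alone. Origin at the centre of its underside.
- packet: Loose red packet, 50 by 100 mm, 70 mm tall, 0.3 kg. Leave alone. Origin at the centre of its underside.
- tape: Loose roll of clear tape lying flat, 90 mm across, 22 mm high. Leave alone. Origin at the centre of its underside.
- spread: Loose amber jar with a red lid, 58 mm across, 70 mm tall, 0.25 kg. Leave alone. Origin at the centre of its underside.

How it is judged:
On the way, in this order (a step that is already met when the one before it is completed fails the run):
1. the swollen tin is made to rock by a press at its rim, in the tray (angle between tin_b_center's own z axis and vertical above 0.06 rad and z of tin_b_center in the frame of tray below 0.04 m), for 0.1 s.
2. the swollen tin stands on the blue disc, released (horizontal distance between tin_b_center and pad_top below 0.018 m and z of tin_b_center in the frame of pad_top between 0.012 and 0.022 m and angle between tin_b_center's own z axis and vertical below 0.25 rad and contact force between tin_b and the fingers below 0.05 N and linear speed of tin_b below 0.03 m/s), for 0.2 s.
3. the trigger is held at its halfway stop for at least 0.6 s, with the tin on the disc (value of joint half_press above 0.004 m and value of joint full_press below 0.001 m and horizontal distance between tin_b_center and pad_top below 0.018 m and z of tin_b_center in the frame of pad_top between 0.012 and 0.022 m and angle between tin_b_center's own z axis and vertical below 0.25 rad), for 0.6 s.
4. the trigger is pressed fully down (value of joint full_press above 0.004 m and horizontal distance between tin_b_center and pad_top below 0.018 m and z of tin_b_center in the frame of pad_top between 0.012 and 0.022 m and angle between tin_b_center's own z axis and vertical below 0.25 rad), for 0.05 s.
At the end, for the whole second after the job is handed in: The swollen tin stands released and at rest on the blue disc, its centre within 18 mm of the disc's centre; the trigger is fully up again; the two steady tins stand upright (within 0.12 rad) in the tray (all of step 2 and value of joint each of half_press, full_press below 0.001 m and x of tin_a_center in the frame of tray between -0.06 and 0.06 m and y of tin_a_center in the frame of tray between -0.155 and 0.155 m and height (world z) of each of tin_a_center, tin_c_center below 0.028 m and angle between each of tin_a_center, tin_c_center's own z axis and vertical below 0.12 rad and x of tin_c_center in the frame of tray between -0.06 and 0.06 m and y of tin_c_center in the frame of tray between -0.155 and 0.155 m); the robot touches nothing.
It fails at once if the trigger is fired while the swollen tin is not on the disc (value of joint full_press above 0.0025 m and not (horizontal distance between tin_b_center and pad_top below 0.018 m and z of tin_b_center in the frame of pad_top between 0.012 and 0.022 m and angle between tin_b_center's own z axis and vertical below 0.25 rad)).
It fails at once if the swollen tin is dropped from a height (more than about 30 mm above the disc) (height (world z) of tin_b_center above 0.07 m and contact force between tin_b and anything else below 0.01 N).
It fails at once if a steady tin is lifted out of the tray (z of any of tin_a_center, tin_c_center in the frame of tray above 0.06 m).
It fails at once if another thing on the table is shifted by more than 30 mm or tipped (distance of any of jar, can_tall, can_wide, packet, tape, spread from where it was at the start of the episode above 0.03 m or angle between any of jar, can_tall, can_wide, packet, tape, spread's own z axis and vertical above 0.4 rad).
It also fails if it takes over 72 s, if anything falls off the work surface, if the arm or the gripper's body presses on something with over 40 N, if the wrist force passes 120 N, or if a joint passes its speed limit or range.

## Working session

There is one attempt and no reset: what is moved stays moved. The work goes in short steps, Python scripts to look and compute and a tool call to move; the robot and the scene stay as the last step left them, time stands still between calls to the robot, and variables do not carry over. Pictures are saved under pics/ and viewed, at most 10 in all, crops included, and the job is handed in when it is done.

Besides the shell and the picture viewer there is one more tool, called after "Call:" in YAML: its name, and indented under it one key for each argument. jog_arm: Moves the arm, as the interface text tells. Its arguments: {"type":"object","properties":{"moves":{"type":"array","items":{"type":"object","properties":{"fingers":{"type":"number"},"slide":{"type":"array","items":{"type":"number"}},"angular":{"type":"array","items":{"type":"number"}}}}},"squeeze":{"type":"number"}},"required":["moves"]}

```bash
mkdir -p pics; cat > h.py <<'E'
from workcell import *
import numpy as np, cv2
from scipy.spatial.transform import Rotation as R
def RT(s):
    q=s["orientation"]; return R.from_quat([q[1],q[2],q[3],q[0]]).as_matrix(), np.array(s["tcp_pos"])
def ray(p,uv):
    f=p["color"].shape[0]/2/np.tan(np.radians(p["fovy"])/2)
    return np.array([(uv[0]-p["cx"])/f,(uv[1]-p["cy"])/f,1.])
def at_z(p,uv,z):
    T=np.array(p["world_from_camera"]); d=T[:3,:3]@ray(p,uv); o=T[:3,3]
    return o+d*(z-o[2])/d[2]
def wrist_z(p,s,uv,z):
    f=p["color"].shape[0]/2/np.tan(np.radians(p["fovy"])/2)
    v=np.array([uv[0]-p["cx"],uv[1]-p["cy"]]); r=np.hypot(*v); a=r/f
    d=np.array([*(v/max(r,1e-9)*np.sin(a)),np.cos(a)])
    T=np.array(p["tool_from_camera"]); Rm,t=RT(s)
    o=Rm@T[:3,3]+t; d=Rm@T[:3,:3]@d
    return o+d*(z-o[2])/d[2]
def save(p,n): cv2.imwrite("pics/"+n+".png",p["color"][:,:,::-1])
E
python3 - <<'E'
from h import *
s=get_state(); print(s); Rm,t=RT(s); print(Rm.round(3))
p=read_camera("top"); save(p,"top1"); w=read_camera("side"); save(w,"side1")
np.set_printoptions(precision=4,suppress=True)
for n,z in [("tin_a_center",.021),("pad_top",.015),("button_top",.046),("tray",0),("stand",0),("jar",0),("can_tall",0),("can_wide",0),("packet",0),("tape",0),("spread",0)]:
    for d in tip_of(n,p)[:4]: print(n,np.round(d["p"],2),np.round(d["point"]),at_z(p,d["point"],z))
E
```

```text
{'clock': 0.0, 'joint_pos': array([1.03741265e+00, 3.14017882e-01, 4.49731863e-02, 1.30357843e+00,
       9.03426030e-06, 1.43123346e+00]), 'qvel': array([ 0.00154014,  0.00087121, -0.00207005, -0.00082445,  0.00017441,
       -0.00014474]), 'tau': array([ 2.21597247e-04, -4.80628324e+01,  2.98531973e+01,  1.92625879e-02,
        1.64230323e-05,  1.48498088e-05]), 'tcp_pos': array([0.22037684, 0.530568  , 0.24139652]), 'orientation': array([-3.05831486e-04,  1.95640303e-01,  9.80675297e-01, -8.60687768e-04]), 'wrist_force': array([-0.433036  ,  0.39473956, -0.38190748]), 'ft_torque': array([ 0.0206697 ,  0.0414302 , -0.02222305]), 'grip_force': 0.0, 'finger_gap': 0.08524140985076295}
[[-0.923  0.384 -0.001]
 [ 0.384  0.923 -0.002]
 [ 0.    -0.002 -1.   ]]
tin_a_center 0.66 [379. 242.] [ 0.5381 -0.1371  0.021 ]
pad_top 0.95 [211. 253.] [0.513  0.2789 0.015 ]
button_top 0.55 [287. 202.] [0.6356 0.0885 0.046 ]
tray 0.89 [419. 250.] [ 0.521  -0.2399  0.    ]
stand 0.94 [211. 252.] [0.5188 0.2814 0.    ]
jar 0.67 [289. 277.] [0.4533 0.0866 0.    ]
can_tall 0.92 [424. 157.] [ 0.7601 -0.2597  0.    ]
can_wide 0.86 [352. 170.] [ 0.728  -0.0753  0.    ]
can_wide 0.43 [246. 325.] [0.3372 0.1907 0.    ]
packet 0.75 [194. 328.] [0.3303 0.3189 0.    ]
tape 0.8 [248. 320.] [0.3491 0.1852 0.    ]
spread 0.71 [390. 322.] [ 0.3408 -0.1625  0.    ]
```

View pics/top1.png

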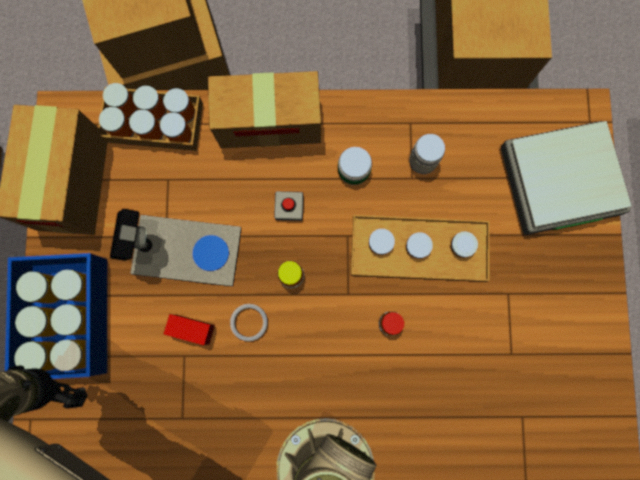

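View pics/side1.png

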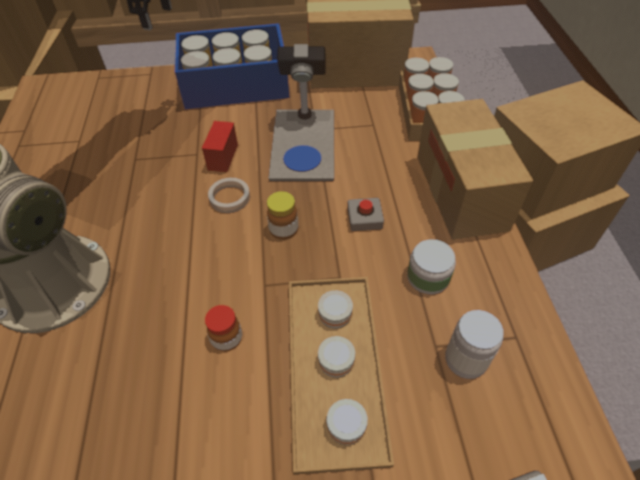

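```bash
python3 - <<'E'
from h import *
np.set_printoptions(precision=4,suppress=True)
p=read_camera("top"); w=read_camera("side")
for n in ["tin_a_center","tin_b_center","tin_c_center"]:
    print(n,[(round(d["p"],2),d["point"],at_z(p,d["point"],.021)) for d in look_for(n,p)],[(round(d["p"],2),at_z(w,d["point"],.021)) for d in tip_of(n,w)])
for n,z in [("pad_top",.015),("button_top",.046),("tray",0)]: print(n,[(round(d["p"],2),at_z(w,d["point"],z)) for d in tip_of(n,w)])
print(p["world_from_camera"],p["fovy"])
E
```

```text
tin_a_center [(0.95, [379.2, 241.6], array([ 0.5388, -0.1379,  0.021 ]))] [(0.92, array([ 0.5434, -0.1395,  0.021 ]))]
tin_b_center [(0.57, [461.6, 242.4], array([ 0.5358, -0.3416,  0.021 ]))] [(0.66, array([ 0.5327, -0.3425,  0.021 ])), (0.28, array([ 0.5315, -0.2401,  0.021 ]))]
tin_c_center [(0.96, [419.5, 243.2], array([ 0.5343, -0.2375,  0.021 ]))] [(0.72, array([ 0.525 , -0.2346,  0.021 ]))]
pad_top [(0.98, array([0.5161, 0.284 , 0.015 ]))]
button_top [(0.73, array([0.6429, 0.0888, 0.046 ]))]
tray [(0.68, array([ 0.5312, -0.2447,  0.    ])), (0.22, array([ 0.5308, -0.3329,  0.    ]))]
[[-0.0055 -0.9883  0.1525  0.316 ]
 [-1.      0.0053 -0.0017  0.0008]
 [ 0.0009 -0.1525 -0.9883  1.4645]
 [ 0.      0.      0.      1.    ]] 44.22489403257758
```

The top view shows the tray at (420,248) with three tins at (379,242), (420,243) and (462,242). The disc is at (211,253) and the button at (288,204). The side view agrees with this. I'm moving over the tray now.

Call:
jog_arm:
  moves:
    - {"fingers": 1,"slide": [-582,-592,0],"angular": [0,0,67.5]}
    - {"fingers": 1,"slide": [-582,-592,0],"angular": [0,0,67.5]}
    - {"fingers": 1,"slide": [-582,-592,0],"angular": [0,0,67.5]}
    - {"fingers": 1,"slide": [-582,-592,0],"angular": [0,0,67.5]}
    - {"fingers": 1,"slide": [-582,-592,0],"angular": [0,0,67.5]}
    - {"fingers": 1,"slide": [-582,-592,0],"angular": [0,0,67.5]}
    - {"fingers": 1,"slide": [-582,-592,0],"angular": [0,0,67.5]}
    - {"fingers": 1,"slide": [-582,-592,0],"angular": [0,0,67.5]}
    - {"fingers": 1,"slide": [-582,-592,0],"angular": [0,0,67.5]}
    - {"fingers": 1,"slide": [-582,-592,0],"angular": [0,0,67.5]}

```text
clock: 2.03
tcp_pos: [0.3767, 0.1427, 0.2427]
orientation: [0.0, 0.709, 0.705, 0.001]
wrist_force: [0.7, 0.3, 0.4]
finger_gap: 0.0001
grip_force: 0.0
```

Call:
jog_arm:
  moves:
    - {"slide": [-375,153,40]}
    - {"slide": [-375,153,40]}
    - {"slide": [-375,153,40]}
    - {"slide": [-375,153,40]}
    - {"slide": [-375,153,40]}
    - {"slide": [-375,153,40]}
    - {"slide": [-375,153,40]}
    - {"slide": [-375,153,40]}
    - {"slide": [-375,153,40]}
    - {"slide": [-375,153,40]}

```text
schema error: expected keys fingers, slide, angular
```

```bash
python3 - <<'E'
from h import *
np.set_printoptions(precision=4,suppress=True)
s=get_state(); print(s["tcp_pos"],s["qvel"],s["wrist_force"])
w=read_camera("wrist"); save(w,"w1"); print(w["tool_from_camera"],w["fovy"])
for n in ["tin_a_center","tin_b_center","tin_c_center"]:
    print([(round(d["p"],2),np.round(d["point"]),wrist_z(w,s,d["point"],.021)) for d in tip_of(n,w)])
E
```

```text
[0.3767 0.1427 0.2427] [-1.2504 -0.0186 -0.0148 -0.01    0.0011 -0.69  ] [0.6953 0.2908 0.425 ]
[[ 0.0024 -0.9558 -0.2939  0.0755]
 [ 1.      0.0022  0.0011 -0.    ]
 [-0.0004 -0.2939  0.9558 -0.1313]
 [ 0.      0.      0.      1.    ]] 65.70646984690485
[(0.64, array([443., 420.]), array([ 0.5441, -0.1436,  0.021 ]))]
[]
[]
```

View pics/w1.png

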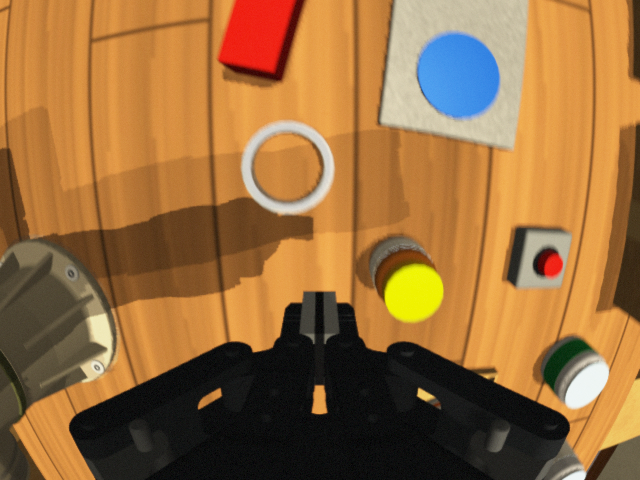

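Call:
jog_arm:
  moves:
    - {"fingers": 1,"angular": [0,0,0],"slide": [-490,158,40]}
    - {"fingers": 1,"angular": [0,0,0],"slide": [-490,158,40]}
    - {"fingers": 1,"angular": [0,0,0],"slide": [-490,158,40]}
    - {"fingers": 1,"angular": [0,0,0],"slide": [-490,158,40]}
    - {"fingers": 1,"angular": [0,0,0],"slide": [-490,158,40]}
    - {"fingers": 1,"angular": [0,0,0],"slide": [-490,158,40]}
    - {"fingers": 1,"angular": [0,0,0],"slide": [-490,158,40]}
    - {"fingers": 1,"angular": [0,0,0],"slide": [-490,158,40]}
    - {"fingers": 1,"angular": [0,0,0],"slide": [-490,158,40]}
    - {"fingers": 1,"angular": [0,0,0],"slide": [-490,158,40]}

```text
clock: 3.07
tcp_pos: [0.5047, -0.2508, 0.2098]
orientation: [-0.0, 0.706, 0.708, 0.0]
wrist_force: [1.4, 0.3, 0.9]
finger_gap: -0.0001
grip_force: 0.0
```

Call:
jog_arm:
  moves:
    - {"fingers": 1,"angular": [0,0,0],"slide": [-100,0,0]}
    - {"fingers": 1,"angular": [0,0,0],"slide": [-100,0,0]}
    - {"fingers": 1,"angular": [0,0,0],"slide": [-100,0,0]}
    - {"fingers": 1,"angular": [0,0,0],"slide": [-100,0,0]}
    - {"fingers": 1,"angular": [0,0,0],"slide": [-100,0,0]}

```text
clock: 3.48
tcp_pos: [0.5041, -0.3499, 0.2092]
orientation: [-0.001, 0.707, 0.707, 0.0]
wrist_force: [-0.2, 0.2, -0.2]
finger_gap: -0.0001
grip_force: 0.0
```

```bash
cat > tins.py <<'E'
from h import *
np.set_printoptions(precision=4,suppress=True)
s=get_state(); print(s["clock"],s["tcp_pos"],s["qvel"],s["wrist_force"])
w=read_camera("wrist"); save(w,"w2")
g=w["color"].astype(int)
# lids: bright, unsaturated blobs
m=((g.min(2)>140)&(g.max(2)-g.min(2)<45)).astype(np.uint8)
n,_,st,c=cv2.connectedComponentsWithStats(m)
for i in range(1,n):
    if st[i,4]>600: print("blob",st[i],c[i].round(1),wrist_z(w,s,c[i],.038))
for k in ["tin_a_center"]:
    print([(round(d["p"],2),np.round(d["point"]),wrist_z(w,s,d["point"],.021)) for d in tip_of(k,w)])
E
python3 tins.py
```

```text
3.4833 [ 0.5041 -0.3499  0.2092] [ 0.028  -0.0275 -0.0303  0.0072  0.0011  0.0013] [-0.1786  0.2077 -0.1661]
blob [ 314   44   77   74 4458] [351.9  80.6] [ 0.5303 -0.2331  0.038 ]
blob [ 605   89   35   84 2480] [623.7 130.4] [ 0.8191 -0.2466  0.038 ]
blob [ 316  178   73   71 3964] [353.  212.5] [ 0.5327 -0.342   0.038 ]
blob [ 478  338  109   83 4090] [545.2 376.3] [ 0.7741 -0.5348  0.038 ]
[]
```

View pics/w2.png

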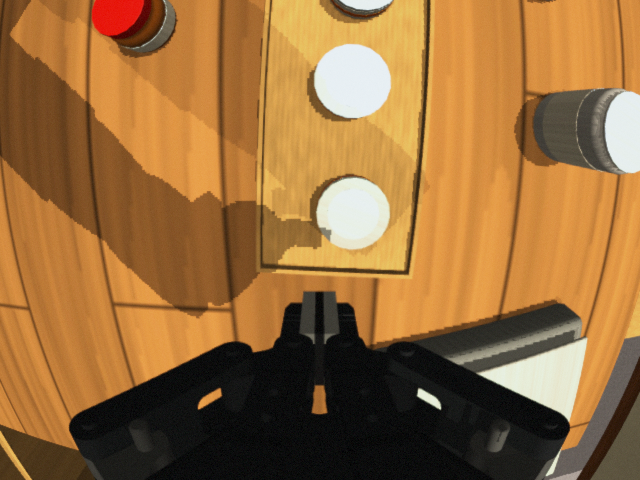

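The wrist view shows the far tin at (353,212), the middle tin at (352,81), and the closed fingertip at (319,295). I'll press the far tin on its -y rim.

Call:
jog_arm:
  moves:
    - {"fingers": 1,"angular": [0,0,0],"slide": [-27,29,30]}
    - {"fingers": 1,"angular": [0,0,0],"slide": [-27,29,65]}
    - {"fingers": 1,"angular": [0,0,0],"slide": [-27,29,100]}
    - {"fingers": 1,"angular": [0,0,0],"slide": [-27,29,130]}
    - {"fingers": 1,"angular": [0,0,0],"slide": [-27,29,148]}
    - {"fingers": 1,"angular": [0,0,0],"slide": [-27,29,148]}
    - {"fingers": 1,"angular": [0,0,0],"slide": [-27,29,148]}

```text
clock: 4.17
tcp_pos: [0.5323, -0.3755, 0.0616]
orientation: [-0.001, 0.707, 0.708, 0.0]
wrist_force: [1.4, 0.2, 1.0]
finger_gap: 0.0001
grip_force: 0.0
```

```bash
sed -i 's/"w2"/"w3"/' tins.py; python3 tins.py
```

```text
4.1667 [ 0.5323 -0.3755  0.0616] [-0.0089 -0.0323  0.0561  0.0068 -0.0012 -0.0017] [1.3888 0.231  1.0485]
blob [ 247    0  139   45 4727] [316.1  18.4] [ 0.5308 -0.2518  0.038 ]
blob [  250   161   140   126 12541] [324.1 220.4] [ 0.5346 -0.3383  0.038 ]
blob [ 544  428   96   52 2650] [604.7 462.5] [ 0.7919 -0.556   0.038 ]
[]
```

View pics/w3.png

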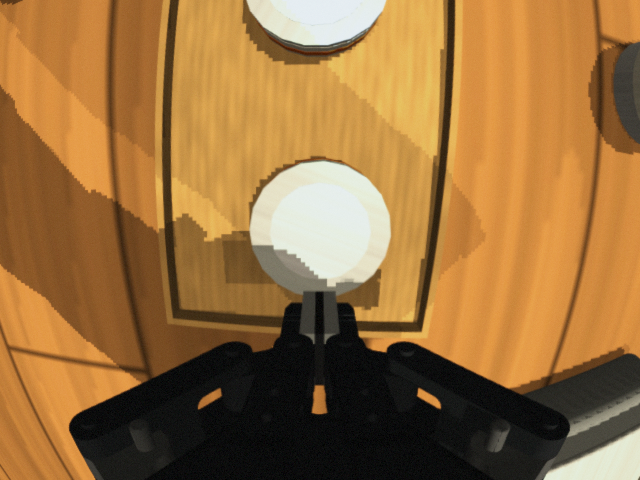

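The far tin's lid spans columns 250–390 and rows 159–298, centred near (320,228). The fingertip is at (320,292), over its near rim.

Call:
jog_arm:
  moves:
    - {"fingers": 1,"angular": [0,0,0],"slide": [-2,0,6]}
    - {"fingers": 1,"angular": [0,0,0],"slide": [-2,0,10]}
    - {"fingers": 1,"angular": [0,0,0],"slide": [-2,0,12]}
    - {"fingers": 1,"angular": [0,0,0],"slide": [-2,0,13]}
    - {"fingers": 1,"angular": [0,0,0],"slide": [-2,0,13]}
    - {"fingers": 1,"angular": [0,0,0],"slide": [-2,0,13]}

```text
clock: 4.77
tcp_pos: [0.5323, -0.3801, 0.049]
orientation: [-0.0, 0.708, 0.707, 0.0]
wrist_force: [-0.2, 0.4, 0.5]
finger_gap: -0.0002
grip_force: 0.0
```

Call:
jog_arm:
  moves:
    - {"fingers": 1,"angular": [0,0,0],"slide": [0,0,1]}
    - {"fingers": 1,"angular": [0,0,0],"slide": [0,0,1]}
    - {"fingers": 1,"angular": [0,0,0],"slide": [0,0,1]}

```text
clock: 5.02
tcp_pos: [0.5323, -0.3801, 0.0481]
orientation: [0.0, 0.708, 0.707, 0.0]
wrist_force: [0.2, -0.5, 0.7]
finger_gap: -0.0001
grip_force: 0.2
```

Call:
jog_arm:
  moves:
    - {"fingers": 1,"angular": [0,0,0],"slide": [0,0,1]}
    - {"fingers": 1,"angular": [0,0,0],"slide": [0,0,1]}
    - {"fingers": 1,"angular": [0,0,0],"slide": [0,0,1]}

```text
clock: 5.27
tcp_pos: [0.5323, -0.3799, 0.0469]
orientation: [-0.0, 0.707, 0.707, 0.0]
wrist_force: [0.1, -0.5, 0.4]
finger_gap: 0.0004
grip_force: 0.2
```

Call:
jog_arm:
  moves:
    - {"fingers": 1,"angular": [0,0,0],"slide": [0,0,1]}
    - {"fingers": 1,"angular": [0,0,0],"slide": [0,0,1]}
    - {"fingers": 1,"angular": [0,0,0],"slide": [0,0,1]}

```text
clock: 5.52
tcp_pos: [0.5322, -0.3799, 0.0459]
orientation: [-0.0, 0.708, 0.707, 0.0]
wrist_force: [0.8, 0.3, -0.1]
finger_gap: 0.0002
grip_force: 0.1
```

```bash
sed -i 's/"w3"/"w4"/' tins.py; python3 tins.py
```

```text
5.5167 [ 0.5322 -0.3799  0.0459] [ 0.0009 -0.001   0.0013  0.0005  0.0013 -0.0008] [ 0.7503  0.3265 -0.126 ]
blob [ 252    0  127   25 2203] [314.3   9.6] [ 0.5306 -0.2575  0.038 ]
blob [  242   167   155   130 13805] [324.8 227.1] [ 0.5347 -0.3415  0.038 ]
blob [ 573  445   67   35 1154] [617.2 468. ] [ 0.7936 -0.5546  0.038 ]
[]
```

View pics/w4.png

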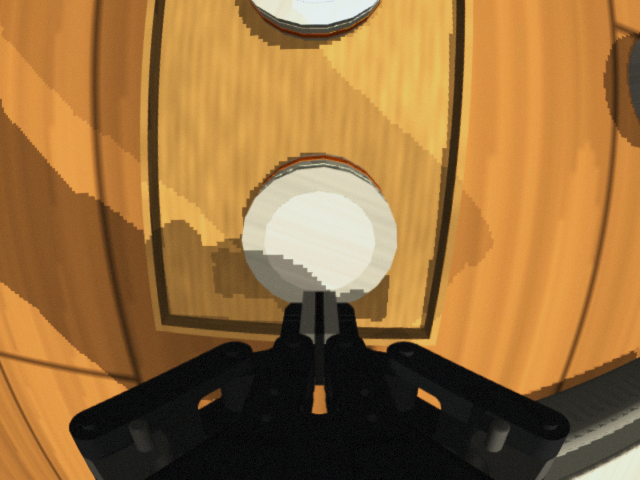

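The lid (columns 242–397, rows 165–305) still shows under the finger at (320,292), and there is no force. The finger is probably just off the rim, so I'll raise it, move 7 mm inward and retry.

Call:
jog_arm:
  moves:
    - {"fingers": 1,"angular": [0,0,0],"slide": [0,0,-8]}
    - {"fingers": 1,"angular": [0,0,0],"slide": [7,0,-8]}
    - {"fingers": 1,"angular": [0,0,0],"slide": [7,0,-6]}
    - {"fingers": 1,"angular": [0,0,0],"slide": [7,0,-4]}
    - {"fingers": 1,"angular": [0,0,0],"slide": [7,0,-3]}
    - {"fingers": 1,"angular": [0,0,0],"slide": [7,0,-3]}
    - {"fingers": 1,"angular": [0,0,0],"slide": [7,0,-3]}

```text
clock: 6.2
tcp_pos: [0.5322, -0.3729, 0.0487]
orientation: [-0.0, 0.708, 0.707, 0.0]
wrist_force: [-0.7, 0.2, 0.4]
finger_gap: -0.0
grip_force: 0.1
```

Call:
jog_arm:
  moves:
    - {"fingers": 1,"angular": [0,0,0],"slide": [0,0,1]}
    - {"fingers": 1,"angular": [0,0,0],"slide": [0,0,1]}
    - {"fingers": 1,"angular": [0,0,0],"slide": [0,0,1]}

```text
clock: 6.45
tcp_pos: [0.5324, -0.3732, 0.0481]
orientation: [0.0, 0.708, 0.707, 0.0]
wrist_force: [0.0, 0.1, 1.0]
finger_gap: 0.0001
grip_force: 0.4
```

Call:
jog_arm:
  moves:
    - {"fingers": 1,"angular": [0,0,0],"slide": [0,0,1]}
    - {"fingers": 1,"angular": [0,0,0],"slide": [0,0,1]}
    - {"fingers": 1,"angular": [0,0,0],"slide": [0,0,1]}

```text
clock: 6.7
tcp_pos: [0.5325, -0.3733, 0.0472]
orientation: [0.0, 0.708, 0.707, -0.0]
wrist_force: [-0.5, -1.2, 1.9]
finger_gap: 0.0002
grip_force: 1.1
```

Call:
jog_arm:
  moves:
    - {"fingers": 1,"angular": [0,0,0],"slide": [0,0,1]}
    - {"fingers": 1,"angular": [0,0,0],"slide": [0,0,1]}
    - {"fingers": 1,"angular": [0,0,0],"slide": [0,0,1]}

```text
clock: 6.95
tcp_pos: [0.5328, -0.3738, 0.0467]
orientation: [0.001, 0.708, 0.707, -0.0]
wrist_force: [-0.5, -3.6, 6.3]
finger_gap: 0.0003
grip_force: 2.7
```

Call:
jog_arm:
  moves:
    - {"fingers": 1,"angular": [0,0,0],"slide": [0,0,1]}
    - {"fingers": 1,"angular": [0,0,0],"slide": [0,0,1]}
    - {"fingers": 1,"angular": [0,0,0],"slide": [0,0,1]}

```text
clock: 7.2
tcp_pos: [0.5331, -0.3744, 0.0462]
orientation: [0.002, 0.708, 0.707, -0.0]
wrist_force: [0.4, -3.6, 6.4]
finger_gap: 0.0
grip_force: 3.5
```

Call:
jog_arm:
  moves:
    - {"fingers": 1,"angular": [0,0,0],"slide": [0,0,-7]}
    - {"fingers": 1,"angular": [0,0,0],"slide": [5,0,-7]}
    - {"fingers": 1,"angular": [0,0,0],"slide": [5,0,-5]}
    - {"fingers": 1,"angular": [0,0,0],"slide": [5,0,-4]}
    - {"fingers": 1,"angular": [0,0,0],"slide": [5,0,-4]}
    - {"fingers": 1,"angular": [0,0,0],"slide": [5,0,-4]}

```text
clock: 7.7
tcp_pos: [0.532, -0.3674, 0.0484]
orientation: [-0.001, 0.707, 0.707, 0.0]
wrist_force: [-0.2, 0.5, -0.2]
finger_gap: -0.0003
grip_force: 0.0
```

Call:
jog_arm:
  moves:
    - {"fingers": 1,"angular": [0,0,0],"slide": [0,0,1]}
    - {"fingers": 1,"angular": [0,0,0],"slide": [0,0,1]}
    - {"fingers": 1,"angular": [0,0,0],"slide": [0,0,1]}

```text
clock: 7.95
tcp_pos: [0.5324, -0.3681, 0.048]
orientation: [0.0, 0.708, 0.707, 0.0]
wrist_force: [0.8, -0.8, 0.6]
finger_gap: 0.0003
grip_force: 0.7
```

Call:
jog_arm:
  moves:
    - {"fingers": 1,"angular": [0,0,0],"slide": [0,0,1]}
    - {"fingers": 1,"angular": [0,0,0],"slide": [0,0,1]}
    - {"fingers": 1,"angular": [0,0,0],"slide": [0,0,1]}

```text
clock: 8.2
tcp_pos: [0.5327, -0.3687, 0.0476]
orientation: [0.001, 0.708, 0.707, -0.0]
wrist_force: [0.1, -2.0, 4.6]
finger_gap: 0.0002
grip_force: 2.4
```

Call:
jog_arm:
  moves:
    - {"fingers": 1,"angular": [0,0,0],"slide": [0,0,1]}
    - {"fingers": 1,"angular": [0,0,0],"slide": [0,0,1]}
    - {"fingers": 1,"angular": [0,0,0],"slide": [0,0,1]}

```text
clock: 8.45
tcp_pos: [0.533, -0.3693, 0.0472]
orientation: [0.002, 0.708, 0.707, -0.0]
wrist_force: [0.0, -3.3, 5.8]
finger_gap: -0.0001
grip_force: 3.4
```

Call:
jog_arm:
  moves:
    - {"fingers": 1,"angular": [0,0,0],"slide": [0,0,1]}
    - {"fingers": 1,"angular": [0,0,0],"slide": [0,0,2]}
    - {"fingers": 1,"angular": [0,0,0],"slide": [0,0,2]}
    - {"fingers": 1,"angular": [0,0,0],"slide": [0,0,2]}

```text
clock: 8.78
tcp_pos: [0.5337, -0.3706, 0.0463]
orientation: [0.003, 0.708, 0.706, -0.001]
wrist_force: [-0.8, -4.8, 9.2]
finger_gap: 0.0001
grip_force: 5.2
```

```bash
sed -i 's/"w4"/"w5"/' tins.py; python3 tins.py; python3 -c "
import cv2
cv2.imwrite('pics/cmp.png',cv2.hconcat([cv2.imread(f'pics/w{i}.png')[120:340,200:440] for i in (3,4,5)]))"
```

```text
8.7833 [ 0.5337 -0.3706  0.0463] [-0.      0.0008 -0.0004  0.0001  0.0001  0.0026] [-0.7759 -4.8436  9.2231]
blob [ 234    0  153   47 5406] [310.2  19.3] [ 0.5306 -0.2523  0.038 ]
blob [ 246  194  148  102 9925] [328.9 241.3] [ 0.5378 -0.3381  0.038 ]
blob [581 449  59  31 902] [619.9 469.3] [ 0.8062 -0.5545  0.038 ]
[]
```

View pics/cmp.png

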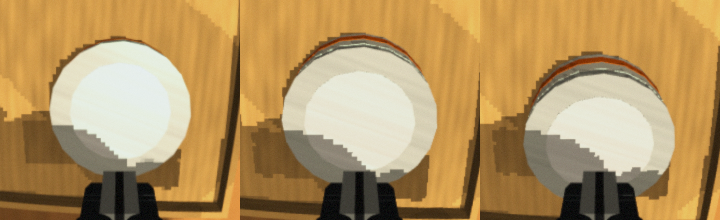

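In frame 3 the lid at about (600,130) looks more foreshortened and shows more of the orange side. I'll check this against a model.

```bash
cat > proj.py <<'E'
from h import *
def proj(w,Rm,t,P):
    T=np.array(w["tool_from_camera"]); f=240/np.tan(np.radians(w["fovy"])/2)
    q=((P-t)@Rm-T[:3,3])@T[:3,:3]
    r=np.hypot(q[:,0],q[:,1]); a=np.arctan2(r,q[:,2])
    return np.c_[w["cx"]+f*a*q[:,0]/r, w["cy"]+f*a*q[:,1]/r]
def lid(c,tilt,n=360):
    # disc at height 34 above base pt, tilted about world x through base centre (rim on -y side goes down)
    th=np.linspace(0,2*np.pi,n); L=np.c_[31*np.cos(th),31*np.sin(th),34+0*th]/1e3
    return R.from_rotvec([tilt,0,0]).apply(L)+np.array([c[0],c[1],.004])
E
python3 - <<'E'
from proj import *
s=get_state();w=read_camera("wrist")
for nm,(q,t) in {"w3":([-.001,.707,.708,0],[.5323,-.3755,.0616]),"w4":([0,.708,.707,0],[.5322,-.3799,.0459]),"w5":([.003,.708,.706,-.001],[.5337,-.3706,.0463])}.items():
    Rm=R.from_quat([q[1],q[2],q[3],q[0]]).as_matrix()
    for tilt in (0,.1,.2):
        P=proj(w,Rm,np.array(t),lid((.5327,-.342),tilt))
        print(nm,tilt,"toprow",P[:,1].min().round(),"bot",P[:,1].max().round(),"cols",P[:,0].min().round(),P[:,0].max().round(),"row of widest",P[P[:,0].argmax(),1].round())
E
```

```text
w3 0 toprow 157.0 bot 294.0 cols 249.0 391.0 row of widest 226.0
w3 0.1 toprow 166.0 bot 297.0 cols 249.0 390.0 row of widest 232.0
w3 0.2 toprow 176.0 bot 299.0 cols 250.0 390.0 row of widest 238.0
w4 0 toprow 148.0 bot 300.0 cols 241.0 399.0 row of widest 225.0
w4 0.1 toprow 158.0 bot 304.0 cols 241.0 398.0 row of widest 230.0
w4 0.2 toprow 169.0 bot 306.0 cols 242.0 397.0 row of widest 237.0
w5 0 toprow 172.0 bot 319.0 cols 239.0 393.0 row of widest 245.0
w5 0.1 toprow 183.0 bot 322.0 cols 239.0 393.0 row of widest 252.0
w5 0.2 toprow 194.0 bot 324.0 cols 240.0 392.0 row of widest 259.0
```

Comparing with the projection model:

| Picture | Top row if flat | Observed top row | Tilt |
|---|---|---|---|
| w3 (untouched) | 157 | about 160 | near 0 rad |
| w4 | 148 | about 165 | about 0.16 rad |
| w5 | 172 | about 192 | about 0.18 rad |

The far tin rocks, so it is the swollen one. I'll release it and open the gripper above it.

Call:
jog_arm:
  moves:
    - {"fingers": 1,"angular": [0,0,0],"slide": [0,0,-20]}
    - {"fingers": 0,"angular": [0,0,0],"slide": [0,0,-45]}
    - {"fingers": 0,"angular": [0,0,0],"slide": [12,0,-60]}
    - {"fingers": 0,"angular": [0,0,0],"slide": [12,0,-60]}
    - {"fingers": 0,"angular": [0,0,0],"slide": [12,0,-60]}
    - {"fingers": 0,"angular": [0,0,0],"slide": [12,0,-60]}
    - {"fingers": 0,"angular": [0,0,0],"slide": [12,0,-60]}
    - {"fingers": 0,"angular": [0,0,0],"slide": [12,0,-60]}

```text
clock: 9.6
tcp_pos: [0.5317, -0.3554, 0.1025]
orientation: [-0.001, 0.707, 0.707, -0.0]
wrist_force: [-0.8, 0.9, 0.3]
finger_gap: 0.0831
grip_force: 0.0
```

```bash
sed -i 's/"w5"/"w6"/' tins.py; python3 tins.py; python3 -c "
from h import *
print(get_state()['joint_pos'],get_state()['finger_gap'],RT(get_state())[0].round(3))"
```

```text
9.6 [ 0.5317 -0.3554  0.1025] [-0.0012 -0.001   0.0074  0.0029 -0.0004 -0.0012] [-0.8181  0.9341  0.3241]
blob [ 259    0  117  100 9695] [317.2  47.1] [ 0.5307 -0.2351  0.038 ]
blob [ 268  193  107   68 5002] [325.2 226.5] [ 0.5352 -0.3316  0.038 ]
blob [596 399  36  46 737] [614.2 420. ] [ 0.8289 -0.5275  0.038 ]
blob [ 470  449   57   31 1082] [501.8 466.1] [ 0.699  -0.5544  0.038 ]
[]
[-7.14817567e-01  5.07534146e-01 -8.66212601e-03  1.05640102e+00
  1.09033192e-04  8.57236627e-01] 0.08531057296504294 [[ 0.001  1.    -0.001]
 [ 1.    -0.001  0.001]
 [ 0.001 -0.001 -1.   ]]
```

View pics/w6.png

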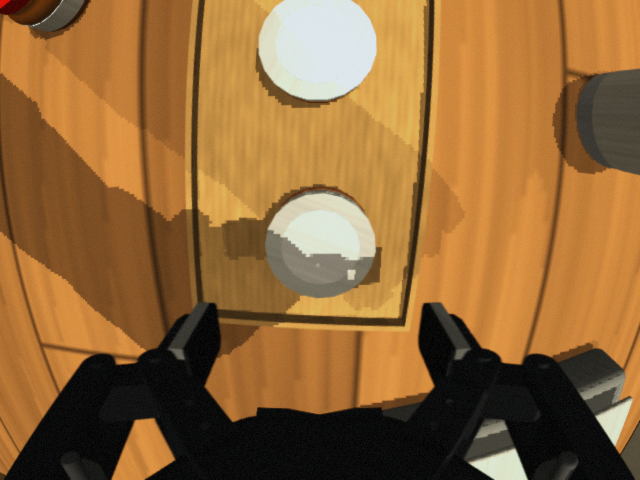

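The tin is upright again, with its lid at columns 265–376 and rows 188–297, giving a centre of about (0.5325, -0.341). I'll lower and grip.

Call:
jog_arm:
  moves:
    - {"fingers": 0,"angular": [0,0,0],"slide": [14,1,15]}
    - {"fingers": 0,"angular": [0,0,0],"slide": [14,1,40]}
    - {"fingers": 0,"angular": [0,0,0],"slide": [14,1,62]}
    - {"fingers": 0,"angular": [0,0,0],"slide": [14,1,78]}
    - {"fingers": 0,"angular": [0,0,0],"slide": [14,1,84]}
    - {"fingers": 0,"angular": [0,0,0],"slide": [14,1,84]}
    - {"fingers": 0,"angular": [0,0,0],"slide": [14,1,84]}
  squeeze: 40

```text
clock: 10.28
tcp_pos: [0.5334, -0.3421, 0.02]
orientation: [-0.0, 0.708, 0.707, 0.0]
wrist_force: [-0.3, -0.3, 0.6]
finger_gap: 0.0851
grip_force: 0.0
```

Call:
jog_arm:
  moves:
    - {"fingers": 1,"angular": [0,0,0],"slide": [0,0,0]}
    - {"fingers": 1,"angular": [0,0,0],"slide": [0,0,0]}
    - {"fingers": 1,"angular": [0,0,0],"slide": [0,0,0]}
    - {"fingers": 1,"angular": [0,0,0],"slide": [0,0,0]}
    - {"fingers": 1,"angular": [0,0,0],"slide": [0,0,0]}
    - {"fingers": 1,"angular": [0,0,0],"slide": [0,0,0]}

```text
clock: 10.78
tcp_pos: [0.5343, -0.3428, 0.0217]
orientation: [0.001, 0.708, 0.707, 0.0]
wrist_force: [-0.5, -0.3, 5.6]
finger_gap: 0.0608
grip_force: 42.9
```

Call:
jog_arm:
  moves:
    - {"fingers": 1,"angular": [0,0,0],"slide": [0,0,-20]}
    - {"fingers": 1,"angular": [0,0,0],"slide": [0,0,-55]}
    - {"fingers": 1,"angular": [0,0,0],"slide": [0,0,-95]}
    - {"fingers": 1,"angular": [0,0,-7],"slide": [10,0,-130]}
    - {"fingers": 1,"angular": [0,0,-14],"slide": [30,0,-155]}
    - {"fingers": 1,"angular": [0,0,-21],"slide": [60,0,-160]}
    - {"fingers": 1,"angular": [0,0,-28],"slide": [100,0,-160]}
    - {"fingers": 1,"angular": [0,0,-35],"slide": [140,0,-160]}
    - {"fingers": 1,"angular": [0,0,-42],"slide": [180,0,-160]}
    - {"fingers": 1,"angular": [0,0,-49],"slide": [220,0,-160]}

```text
clock: 11.62
tcp_pos: [0.533, -0.1202, 0.18]
orientation: [-0.0, 0.348, 0.937, 0.0]
wrist_force: [0.6, 1.5, -1.2]
finger_gap: 0.0605
grip_force: 44.4
```

```bash
python3 - <<'E'
from h import *
np.set_printoptions(precision=4,suppress=True)
s=get_state(); Rm,t=RT(s); print(t,s["finger_gap"],s["grip_force"],s["joint_pos"]); print(Rm.round(3))
print("to (.515,.215,.175):",(Rm.T@(np.array([.515,.215,.175])-t)*1000).round())
E
```

```text
[ 0.533  -0.1202  0.18  ] 0.06048254490777358 44.38843756914139 [-0.369   0.2842 -0.1483  1.1383  0.0003  0.3423]
[[-0.758  0.653  0.   ]
 [ 0.653  0.758  0.   ]
 [ 0.     0.    -1.   ]]
to (.515,.215,.175): [232. 242.   5.]
```

Call:
jog_arm:
  moves:
    - {"fingers": 1,"angular": [0,0,-7],"slide": [23,24,0]}
    - {"fingers": 1,"angular": [0,0,-14],"slide": [46,48,0]}
    - {"fingers": 1,"angular": [0,0,-21],"slide": [70,72,0]}
    - {"fingers": 1,"angular": [0,0,-28],"slide": [93,96,0]}
    - {"fingers": 1,"angular": [0,0,-35],"slide": [116,120,0]}
    - {"fingers": 1,"angular": [0,0,-42],"slide": [140,145,0]}
    - {"fingers": 1,"angular": [0,0,-49],"slide": [163,169,0]}
    - {"fingers": 1,"angular": [0,0,-56],"slide": [186,194,0]}
    - {"fingers": 1,"angular": [0,0,-63],"slide": [209,218,0]}
    - {"fingers": 1,"angular": [0,0,-70],"slide": [225,235,0]}

```text
clock: 12.45
tcp_pos: [0.5175, 0.2057, 0.18]
orientation: [-0.0, -0.254, 0.967, 0.0]
wrist_force: [-0.1, -0.4, -2.1]
finger_gap: 0.0607
grip_force: 44.4
```

Call:
jog_arm:
  moves:
    - {"fingers": 1,"angular": [0,0,-7],"slide": [0,0,0]}
    - {"fingers": 1,"angular": [0,0,-14],"slide": [0,0,0]}
    - {"fingers": 1,"angular": [0,0,-21],"slide": [0,0,0]}
    - {"fingers": 1,"angular": [0,0,-28],"slide": [0,0,0]}
    - {"fingers": 1,"angular": [0,0,-35],"slide": [0,0,0]}
    - {"fingers": 1,"angular": [0,0,-42],"slide": [0,0,0]}
    - {"fingers": 1,"angular": [0,0,-49],"slide": [0,0,0]}
    - {"fingers": 1,"angular": [0,0,-53],"slide": [0,0,0]}
    - {"fingers": 1,"angular": [0,0,-53],"slide": [0,0,0]}

```text
clock: 13.2
tcp_pos: [0.518, 0.203, 0.1799]
orientation: [-0.0, -0.656, 0.755, 0.0]
wrist_force: [0.5, 0.1, -2.0]
finger_gap: 0.0607
grip_force: 44.4
```

```bash
cat > pad.py <<'E'
from h import *
import sys
np.set_printoptions(precision=4,suppress=True)
s=get_state(); Rm,t=RT(s); print(s["clock"],t,s["joint_pos"],s["wrist_force"]); print(Rm.round(3))
w=read_camera("wrist"); save(w,sys.argv[1])
def blob(p,f,z):
    h=cv2.cvtColor(p["color"],cv2.COLOR_RGB2HSV); m=cv2.inRange(h,(100,110,60),(125,255,255))
    n,_,st,c=cv2.connectedComponentsWithStats(m)
    for i in range(1,n):
        if st[i,4]>150: print("blue",st[i],c[i].round(1),f(c[i],z))
blob(w,lambda u,z:wrist_z(w,s,u,z),.015)
p=read_camera("top"); save(p,sys.argv[1]+"t"); blob(p,lambda u,z:at_z(p,u,z),.015)
for k,z in (("pad_top",.015),("button_top",.046)):
    print(k,[(round(d["p"],2),np.round(d["point"]),wrist_z(w,s,d["point"],z)) for d in tip_of(k,w)])
E
python3 pad.py w7
```

```text
13.2 [0.518  0.203  0.1799] [ 0.2291  0.3032 -0.1225  1.1455  0.0001 -1.2027] [ 0.5226  0.1061 -2.0147]
[[-0.139 -0.99  -0.   ]
 [-0.99   0.139 -0.   ]
 [ 0.     0.    -1.   ]]
blue [458 445  51  35 606] [485.2 461.6] [0.3428 0.5532 0.015 ]
blue [   4  254   87  128 2919] [ 51.7 314.3] [0.3648 0.6628 0.015 ]
pad_top []
button_top [(0.84, array([143., 109.]), array([0.636 , 0.0889, 0.046 ]))]
```

View pics/w7.png

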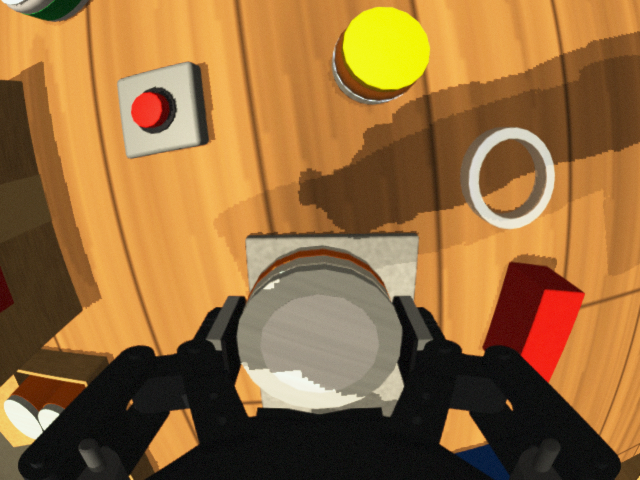

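The wrist view shows the held tin with its lid at (320,335), spanning columns 238–402 and rows from about 265. The stand's front edge runs (247,237)–(417,234) and the red button is at (152,110). I'll work out the disc position and the tin's tilt.

```bash
python3 - <<'E'
from proj import *
np.set_printoptions(precision=4,suppress=True)
s=get_state(); Rm,t=RT(s); w=read_camera("wrist"); p=read_camera("top"); sd=read_camera("side")
a,b=wrist_z(w,s,(247,237),.012),wrist_z(w,s,(417,234),.012)
x=(a-b)/np.linalg.norm(a-b); y=np.array([-x[1],x[0],0]); print("corners",a,b,np.linalg.norm(a-b),"yaw",np.degrees(np.arctan2(x[1],x[0])),"pad",(a+b)/2+.065*y)
im=cv2.imread("pics/top1.png"); h=cv2.cvtColor(im,cv2.COLOR_BGR2HSV); m=cv2.inRange(h,(100,110,60),(125,255,255))
n,_,st,c=cv2.connectedComponentsWithStats(m[225:285,180:240]); i=1+st[1:,4].argmax(); print(st[i],"top pad",at_z(p,c[i]+[180,225],.015))
im=cv2.imread("pics/side1.png"); h=cv2.cvtColor(im,cv2.COLOR_BGR2HSV); m=cv2.inRange(h,(100,110,60),(125,255,255))
n,_,st,c=cv2.connectedComponentsWithStats(m[140:180,270:335]); i=1+st[1:,4].argmax(); print(st[i],"side pad",at_z(sd,c[i]+[270,140],.015))
for base in (.0177,.0145):
  for tilt in (-.2,-.1,0,.1,.2):
    P=proj(w,Rm,t,lid((0,0),tilt)-[0,0,.004]+t-[0,0,base]); print(base,tilt,"top",P[:,1].min().round(),"bot",P[:,1].max().round(),"cols",P[:,0].min().round(),P[:,0].max().round())
E
```

```text
corners [0.5806 0.2082 0.012 ] [0.4364 0.2258 0.012 ] 0.14527341601732685 yaw -6.939052747406946 pad [0.5163 0.2815 0.012 ]
[ 13  10  36  36 994] top pad [0.5142 0.2804 0.015 ]
[ 14   6  36  25 690] side pad [0.5166 0.2764 0.015 ]
0.0177 -0.2 top 291.0 bot 406.0 cols 238.0 403.0
0.0177 -0.1 top 277.0 bot 406.0 cols 236.0 403.0
0.0177 0 top 264.0 bot 406.0 cols 234.0 403.0
0.0177 0.1 top 252.0 bot 404.0 cols 232.0 402.0
0.0177 0.2 top 241.0 bot 402.0 cols 231.0 402.0
0.0145 -0.2 top 295.0 bot 411.0 cols 236.0 404.0
0.0145 -0.1 top 281.0 bot 411.0 cols 234.0 404.0
0.0145 0 top 268.0 bot 411.0 cols 232.0 404.0
0.0145 0.1 top 255.0 bot 410.0 cols 231.0 404.0
0.0145 0.2 top 243.0 bot 407.0 cols 229.0 403.0
```

Call:
jog_arm:
  moves:
    - {"fingers": 1,"angular": [0,0,0],"slide": [-20,4,0]}
    - {"fingers": 1,"angular": [0,0,0],"slide": [-50,9,15]}
    - {"fingers": 1,"angular": [0,0,0],"slide": [-76,13,40]}
    - {"fingers": 1,"angular": [0,0,0],"slide": [-76,13,75]}
    - {"fingers": 1,"angular": [0,0,0],"slide": [-76,13,110]}
    - {"fingers": 1,"angular": [0,0,0],"slide": [-76,13,132]}
    - {"fingers": 1,"angular": [0,0,0],"slide": [-76,13,141]}
    - {"fingers": 1,"angular": [0,0,0],"slide": [-76,13,143]}
    - {"fingers": 1,"angular": [0,0,0],"slide": [-76,13,143]}
    - {"fingers": 1,"angular": [0,0,0],"slide": [-76,13,143]}

```text
clock: 14.38
tcp_pos: [0.5176, 0.2805, 0.0388]
orientation: [0.001, -0.655, 0.755, -0.0]
wrist_force: [0.3, -0.2, -2.4]
finger_gap: 0.061
grip_force: 44.4
```

Call:
jog_arm:
  moves:
    - {"fingers": 1,"angular": [0,0,0],"slide": [0,0,2]}
    - {"fingers": 1,"angular": [0,0,0],"slide": [0,0,2]}
    - {"fingers": 1,"angular": [0,0,0],"slide": [0,0,2]}

```text
clock: 14.63
tcp_pos: [0.5169, 0.2803, 0.0362]
orientation: [0.001, -0.656, 0.755, -0.0]
wrist_force: [0.5, 0.2, -1.2]
finger_gap: 0.0609
grip_force: 44.4
```

Call:
jog_arm:
  moves:
    - {"fingers": 1,"angular": [0,0,0],"slide": [0,0,2]}
    - {"fingers": 1,"angular": [0,0,0],"slide": [0,0,2]}
    - {"fingers": 1,"angular": [0,0,0],"slide": [0,0,2]}

```text
clock: 14.88
tcp_pos: [0.516, 0.28, 0.033]
orientation: [-0.0, -0.656, 0.755, 0.0]
wrist_force: [0.3, -0.4, -1.5]
finger_gap: 0.0609
grip_force: 44.4
```

Call:
jog_arm:
  moves:
    - {"fingers": 1,"angular": [0,0,0],"slide": [0,0,1]}
    - {"fingers": 1,"angular": [0,0,0],"slide": [0,0,1]}
    - {"fingers": 1,"angular": [0,0,0],"slide": [0,0,1]}

```text
clock: 15.13
tcp_pos: [0.5162, 0.2801, 0.0327]
orientation: [0.0, -0.656, 0.755, -0.0]
wrist_force: [-1.5, -0.8, 4.8]
finger_gap: 0.0606
grip_force: 45.2
```

Call:
jog_arm:
  moves:
    - {"fingers": 1,"angular": [0,0,0],"slide": [0,0,1]}
    - {"fingers": 1,"angular": [0,0,0],"slide": [0,0,1]}
    - {"fingers": 1,"angular": [0,0,0],"slide": [0,0,1]}

```text
clock: 15.38
tcp_pos: [0.5162, 0.2802, 0.0326]
orientation: [0.0, -0.656, 0.755, -0.0]
wrist_force: [-4.0, -1.4, 12.0]
finger_gap: 0.0609
grip_force: 46.0
```

Call:
jog_arm:
  moves:
    - {"fingers": 1,"angular": [0,0,0],"slide": [0,0,-2]}
    - {"fingers": 1,"angular": [0,0,0],"slide": [0,0,-2]}
    - {"fingers": 0,"angular": [0,0,0],"slide": [0,0,-2]}
    - {"fingers": 0,"angular": [0,0,0],"slide": [0,0,-2]}
    - {"fingers": 0,"angular": [0,0,0],"slide": [0,0,-2]}
    - {"fingers": 0,"angular": [0,0,0],"slide": [0,0,-2]}
    - {"fingers": 0,"angular": [0,0,0],"slide": [0,0,-2]}
    - {"fingers": 0,"angular": [0,0,0],"slide": [0,0,-2]}

```text
clock: 16.05
tcp_pos: [0.5161, 0.2801, 0.033]
orientation: [0.0, -0.656, 0.755, 0.0]
wrist_force: [-0.5, 0.2, -0.5]
finger_gap: 0.0854
grip_force: 0.0
```

Call:
jog_arm:
  moves:
    - {"fingers": 0,"angular": [0,0,0],"slide": [0,0,-12]}
    - {"fingers": 0,"angular": [0,0,0],"slide": [0,0,-30]}
    - {"fingers": 0,"angular": [0,0,0],"slide": [0,0,-60]}
    - {"fingers": 0,"angular": [0,0,0],"slide": [0,0,-95]}
    - {"fingers": 1,"angular": [0,0,0],"slide": [20,0,-120]}
    - {"fingers": 1,"angular": [0,0,0],"slide": [55,0,-125]}
    - {"fingers": 1,"angular": [0,0,0],"slide": [80,0,-125]}
    - {"fingers": 1,"angular": [0,0,0],"slide": [80,0,-125]}
    - {"fingers": 1,"angular": [0,0,0],"slide": [80,0,-125]}

```text
clock: 16.8
tcp_pos: [0.5049, 0.2, 0.1584]
orientation: [0.0, -0.655, 0.756, -0.0]
wrist_force: [0.5, -0.5, 0.1]
finger_gap: 0.0255
grip_force: 0.0
```

```bash
python3 - <<'E'
from proj import *
np.set_printoptions(precision=4,suppress=True)
s=get_state(); Rm,t=RT(s); print(s["clock"],t,s["finger_gap"]); w=read_camera("wrist"); save(w,"w8"); p=read_camera("top");save(p,"t8"); sd=read_camera("side"); save(sd,"s8")
for n,im in (("top",p),("side",sd)): print(n,[(round(d["p"],2),at_z(im,d["point"],.032)) for d in tip_of("tin_b_center",im)])
for n,im in (("top",p),("side",sd)): print(n,[(round(d["p"],2),at_z(im,d["point"],.046)) for d in tip_of("button_top",im)])
q=wrist_z(w,s,(152,110),.046)
d=tip_of("button_top",w); print("wrist",[(x["p"],x["point"],wrist_z(w,s,x["point"],.046)) for x in d])
g=cv2.cvtColor(w["color"],cv2.COLOR_RGB2HSV); m=cv2.inRange(g,(0,150,80),(8,255,255))|cv2.inRange(g,(172,150,80),(180,255,255))
n,_,st,c=cv2.connectedComponentsWithStats(m)
for i in range(1,n):
    if st[i,4]>200: print("red",st[i],c[i],wrist_z(w,s,c[i],.045))
cv2.imwrite("pics/c8.png",cv2.hconcat([cv2.resize(p["color"][200:300,160:310,::-1],None,fx=2.5,fy=2.5),cv2.resize(sd["color"][100:200,250:400,::-1],None,fx=2.5,fy=2.5)]))
E
```

```text
16.8 [0.5049 0.2    0.1584] 0.025540890936765637
top [(0.2, array([ 0.523 , -0.2292,  0.032 ]))]
side [(0.57, array([0.5118, 0.2844, 0.032 ]))]
top [(0.41, array([0.6446, 0.0873, 0.046 ]))]
side [(0.42, array([0.644, 0.083, 0.046])), (0.19, array([ 0.7367, -0.2787,  0.046 ]))]
wrist [(0.89, [116.9, 117.9], array([0.6347, 0.0894, 0.046 ]))]
red [ 104   99   39   39 1158] [122.1494 117.7055] [0.6308 0.0903 0.045 ]
red [ 481  274  107  128 7580] [532.6223 336.7722] [0.3317 0.314  0.045 ]
```

View pics/c8.png

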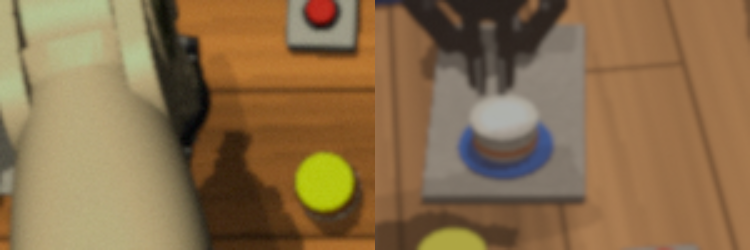

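The tin stands on the disc, seen centred in the side crop at (505,145). Next is the button, at about (0.637, 0.089).

Call:
jog_arm:
  moves:
    - {"fingers": 1,"angular": [0,0,0],"slide": [20,-32,0]}
    - {"fingers": 1,"angular": [0,0,0],"slide": [40,-64,0]}
    - {"fingers": 1,"angular": [0,0,0],"slide": [60,-96,0]}
    - {"fingers": 1,"angular": [0,0,0],"slide": [80,-128,10]}
    - {"fingers": 1,"angular": [0,0,0],"slide": [91,-146,35]}
    - {"fingers": 1,"angular": [0,0,0],"slide": [91,-146,60]}
    - {"fingers": 1,"angular": [0,0,0],"slide": [91,-146,73]}
    - {"fingers": 1,"angular": [0,0,0],"slide": [91,-146,73]}
    - {"fingers": 1,"angular": [0,0,0],"slide": [91,-146,73]}
    - {"fingers": 1,"angular": [0,0,0],"slide": [91,-146,73]}

```text
clock: 18.03
tcp_pos: [0.6373, 0.0908, 0.0861]
orientation: [0.001, -0.656, 0.755, -0.0]
wrist_force: [-0.2, -0.3, 0.1]
finger_gap: 0.0002
grip_force: 0.0
```

```bash
python3 - <<'E'
from proj import *
np.set_printoptions(precision=4,suppress=True)
s=get_state(); Rm,t=RT(s); print(s["clock"],t,s["finger_gap"],s["wrist_force"]); w=read_camera("wrist"); save(w,"w9"); p=read_camera("top");save(p,"t9")
g=cv2.cvtColor(w["color"],cv2.COLOR_RGB2HSV); m=cv2.inRange(g,(0,150,60),(8,255,255))|cv2.inRange(g,(172,150,60),(180,255,255))
n,_,st,c=cv2.connectedComponentsWithStats(m)
for i in range(1,n):
    if st[i,4]>200: print("red",st[i],c[i],wrist_z(w,s,c[i],.046), "sides",wrist_z(w,s,(st[i,0],c[i][1]),.046),wrist_z(w,s,(st[i,0]+st[i,2],c[i][1]),.046),"top",wrist_z(w,s,(c[i][0],st[i,1]),.046))
print([(x["p"],x["point"],wrist_z(w,s,x["point"],.046)) for x in tip_of("button_top",w)])
print("tin",[(round(d["p"],2),d["point"],at_z(p,d["point"],.032)) for d in tip_of("tin_b_center",p)])
E
```

```text
18.0333 [0.6373 0.0908 0.0861] 0.0002099082002525232 [-0.2466 -0.2653  0.1203]
red [ 297  244   55   55 2281] [324.6011 269.9404] [0.6334 0.0845 0.046 ] sides [0.647  0.0826 0.046 ] [0.6199 0.0864 0.046 ] top [0.6316 0.0711 0.046 ]
red [   0  292   95  188 6623] [ 35.2161 406.9784] [0.8851 0.1789 0.046 ] sides [0.9446 0.1865 0.046 ] [0.8118 0.1715 0.046 ] top [0.8203 0.0783 0.046 ]
red [ 592  375   48  105 3182] [622.2351 434.945 ] [0.375  0.2997 0.046 ] sides [0.4232 0.2764 0.046 ] [0.3404 0.317  0.046 ] top [0.412  0.2117 0.046 ]
[(0.93, [325.8, 277.0], array([0.6333, 0.0883, 0.046 ]))]
tin [(0.63, [206.1, 252.0], array([0.5137, 0.2873, 0.032 ]))]
```

Call:
jog_arm:
  moves:
    - {"fingers": 1,"angular": [0,0,0],"slide": [5,3,10]}
    - {"fingers": 1,"angular": [0,0,0],"slide": [5,3,20]}
    - {"fingers": 1,"angular": [0,0,0],"slide": [5,3,26]}
    - {"fingers": 1,"angular": [0,0,0],"slide": [5,3,28]}
    - {"fingers": 1,"angular": [0,0,0],"slide": [5,3,28]}
    - {"fingers": 1,"angular": [0,0,0],"slide": [5,3,28]}

```text
clock: 18.73
tcp_pos: [0.6328, 0.0859, 0.0571]
orientation: [-0.0, -0.656, 0.755, 0.0]
wrist_force: [-2.2, 0.1, 1.9]
finger_gap: 0.0001
grip_force: 0.7
```

Call:
jog_arm:
  moves:
    - {"fingers": 1,"angular": [0,0,0],"slide": [0,0,2]}
    - {"fingers": 1,"angular": [0,0,0],"slide": [0,0,2]}
    - {"fingers": 1,"angular": [0,0,0],"slide": [0,0,2]}

```text
clock: 18.98
tcp_pos: [0.6334, 0.0859, 0.0554]
orientation: [0.0, -0.656, 0.755, -0.0]
wrist_force: [0.3, 0.7, 1.1]
finger_gap: 0.0
grip_force: 0.9
```

Call:
jog_arm:
  moves:
    - {"fingers": 1,"angular": [0,0,0],"slide": [0,0,2]}
    - {"fingers": 1,"angular": [0,0,0],"slide": [0,0,2]}
    - {"fingers": 1,"angular": [0,0,0],"slide": [0,0,2]}

```text
clock: 19.23
tcp_pos: [0.6334, 0.0858, 0.0532]
orientation: [0.0, -0.656, 0.755, -0.0]
wrist_force: [-0.8, -0.1, 2.9]
finger_gap: -0.0
grip_force: 1.2
```

Call:
jog_arm:
  moves:
    - {"fingers": 1,"angular": [0,0,0],"slide": [0,0,1]}
    - {"fingers": 1,"angular": [0,0,0],"slide": [0,0,1]}
    - {"fingers": 1,"angular": [0,0,0],"slide": [0,0,1]}

```text
clock: 19.48
tcp_pos: [0.6334, 0.0859, 0.0522]
orientation: [0.0, -0.656, 0.755, -0.0]
wrist_force: [0.8, 0.8, 2.4]
finger_gap: 0.0
grip_force: 1.4
```

Call:
jog_arm:
  moves:
    - {"fingers": 1,"angular": [0,0,0],"slide": [0,0,1]}
    - {"fingers": 1,"angular": [0,0,0],"slide": [0,0,1]}
    - {"fingers": 1,"angular": [0,0,0],"slide": [0,0,1]}

```text
clock: 19.73
tcp_pos: [0.6334, 0.0858, 0.052]
orientation: [0.001, -0.656, 0.755, -0.0]
wrist_force: [-0.5, 1.1, 6.9]
finger_gap: 0.0005
grip_force: 3.6
```

Firm resistance at 6.9 N with travel stopped means this is the halfway stop. I'll hold for about a second, then press through.

Call:
jog_arm:
  moves:
    - {"fingers": 1,"angular": [0,0,0],"slide": [0,0,0]}
    - {"fingers": 1,"angular": [0,0,0],"slide": [0,0,0]}
    - {"fingers": 1,"angular": [0,0,0],"slide": [0,0,0]}
    - {"fingers": 1,"angular": [0,0,0],"slide": [0,0,0]}
    - {"fingers": 1,"angular": [0,0,0],"slide": [0,0,0]}
    - {"fingers": 1,"angular": [0,0,0],"slide": [0,0,0]}
    - {"fingers": 1,"angular": [0,0,0],"slide": [0,0,0]}
    - {"fingers": 1,"angular": [0,0,0],"slide": [0,0,0]}
    - {"fingers": 1,"angular": [0,0,0],"slide": [0,0,0]}
    - {"fingers": 1,"angular": [0,0,0],"slide": [0,0,0]}

```text
clock: 20.57
tcp_pos: [0.6335, 0.0858, 0.052]
orientation: [0.001, -0.656, 0.755, -0.0]
wrist_force: [-0.6, 1.4, 7.8]
finger_gap: -0.0
grip_force: 3.6
```

Call:
jog_arm:
  moves:
    - {"fingers": 1,"angular": [0,0,0],"slide": [0,0,3]}
    - {"fingers": 1,"angular": [0,0,0],"slide": [0,0,6]}
    - {"fingers": 1,"angular": [0,0,0],"slide": [0,0,7]}
    - {"fingers": 1,"angular": [0,0,0],"slide": [0,0,7]}
    - {"fingers": 1,"angular": [0,0,0],"slide": [0,0,7]}
    - {"fingers": 1,"angular": [0,0,0],"slide": [0,0,7]}

```text
clock: 21.07
tcp_pos: [0.6336, 0.0858, 0.0468]
orientation: [0.001, -0.656, 0.755, -0.001]
wrist_force: [-4.6, 0.4, 16.8]
finger_gap: -0.0001
grip_force: 8.6
```

The button is 10 mm down and bottomed out at 16.8 N. Now I'll release and lift clear.

Call:
jog_arm:
  moves:
    - {"fingers": 1,"angular": [0,0,0],"slide": [0,0,-10]}
    - {"fingers": 1,"angular": [0,0,0],"slide": [0,0,-35]}
    - {"fingers": 1,"angular": [0,0,0],"slide": [0,0,-70]}
    - {"fingers": 1,"angular": [0,0,0],"slide": [20,0,-110]}
    - {"fingers": 1,"angular": [0,0,0],"slide": [50,0,-130]}
    - {"fingers": 1,"angular": [0,0,0],"slide": [90,0,-130]}
    - {"fingers": 1,"angular": [0,0,0],"slide": [120,0,-130]}
    - {"fingers": 1,"angular": [0,0,0],"slide": [120,0,-130]}
    - {"fingers": 1,"angular": [0,0,0],"slide": [120,0,-130]}

```text
clock: 21.82
tcp_pos: [0.6155, -0.0348, 0.1736]
orientation: [-0.0, -0.654, 0.756, 0.0]
wrist_force: [-0.8, 0.4, 0.4]
finger_gap: 0.0003
grip_force: 0.0
```

```bash
python3 - <<'E'
from h import *
s=get_state(); print(s["clock"],s["tcp_pos"],s["wrist_force"])
p=read_camera("top"); sd=read_camera("side")
for n,im in (("top",p),("side",sd)): print(n,[(round(d["p"],2),at_z(im,d["point"],.032)) for k in "ab" for d in tip_of(f"tin_{k}_center",im)])
print(hand_in())
E
```

```text
21.8167 [ 0.61553425 -0.03481507  0.17358594] [-0.80995812  0.35597736  0.37833431]
top [(0.79, array([ 0.52990604, -0.1457815 ,  0.032     ])), (0.83, array([0.51390429, 0.28456894, 0.032     ]))]
side [(0.58, array([ 0.53861725, -0.14657367,  0.032     ])), (0.82, array([0.51453614, 0.28654073, 0.032     ]))]
the job is handed in; nothing more can be done
None
```

The swollen tin was the one at the far -y end of the tray. It stands released on the blue disc, about 5 mm off centre by the final cameras. I held the trigger about 1 s at its halfway stop, pressed it fully and released it, then handed the job in at about 22 s; no verdict came back.

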